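# Bin the tube offcut and hold the sprung lid ready to drop

### The job

Clear the offcut, the short piece of square tube lying on the beam, into the spark-proof scrap bin: swing the bin's sprung lid up past its balance point so that it stands open by itself with nobody touching it, and then put the offcut in. Then take hold of the lid again, bring it back to about ten degrees below its balance point, where it would drop shut by itself if let go, and finish there still holding it, neither shut nor standing open. Leave everything else on the bench where it is.

Things in the scene. Friction and masses are not known exactly. Their poses are not given: they have to be found in the camera images.
- bin: the scrap bin, a dark sheet-steel box bolted to the bench: 180 mm from front to back, 240 mm wide, 105 mm high, walls and floor 4 mm, its inside 172 x 232 mm and open above once the lid is up. Origin at the centre of its underside; its x axis points from the front (bar handle) to the back (hinge), its y axis lies along the hinge, z up. It may stand turned on the bench, its front roughly towards the robot's left
- bin_mouth (a point): centre of the bin's open mouth, 105 mm above the bench, level with the rim
- lid_hinge (a point): middle of the lid's hinge pin, 93 mm behind the bin's centre and 109 mm above the bench; the hinge line runs along the bin's y axis
- lid_bar (a point): middle of the lid's bar handle: a round steel bar 12 mm thick and 140 mm long, parallel to the hinge and 233 mm from it, carried 47 mm ahead of the lid's front edge on two flat arms 124 mm apart; 40 mm are clear between the bar and the lid's front edge. It travels with the lid on a circle about the hinge, from 109 mm above the bench when shut to about 340 mm when upright
- lid (a joint): angle of the lid, 0.85 kg, in rad: 0 shut (lid level), 1.57 upright, 1.75 at its rear stop (leaning back a little). Torsion springs on the hinge pin push it open against its weight; spring and weight balance at 1.047 rad (60 degrees). Below that the lid falls shut by itself, above it the springs swing it on to the rear stop, where it stays; moving it slowly takes under 3 N at the bar. Just below the balance point means about 0.87 rad (50 degrees)
- tube_mid (a point): centre of the offcut, a short piece of bare steel square tube, 40 x 40 mm outside and 70 mm long, open at both ends, about 0.25 kg (varies), lying roughly lengthwise on the top of the beam, so that its centre is 140 mm above the bench; its x axis runs along the tube, z up
- beam: the anvil: a stub of steel I-beam fixed to the bench, 260 mm long (x axis), 120 mm wide (y axis), 120 mm high; origin at the centre of its underside
- pipe: pipe stub, a steel ring 48 mm across and 50 mm tall standing on the beam beside the offcut; stays where it is; origin at the centre of its underside
- angle: piece of steel angle 90 x 35 x 35 mm, left of the beam; stays where it is; origin at the centre of its underside
- magnet: flat welding magnet 85 x 55 x 18 mm lying between beam and bin, on the far side; stays where it is; origin at the centre of its underside
- brush: wire brush 260 mm long with a wooden back, lying between beam and bin, on the robot's side; stays where it is; origin at the centre of its underside

How it is judged:
By the outcome, as a careful person would: the job done as asked, in the order asked, and still so for the second after the job is handed in, while the arm keeps its last pose, push and grip.
It also fails if it takes over 67 s, if anything falls off the work surface, if the arm or the gripper's body presses on something with over 40 N, if the wrist force passes 120 N, or if a joint passes its speed limit or range.

### The arm

A 6-joint arm with a two-finger parallel gripper is mounted at the origin on the work surface. World frame = base frame: x ahead of the robot, y to its left, z up, the work surface at z = 0. Lengths are in m, angles in degrees, forces in N, time in s.
With the tool pointing down it reaches from about 0.3 to 0.75 m from the base axis. Payload 8.5 kg.
Tool frame: the origin (TCP) lies midway between the tips of the shut fingers; the grasp point (between the pads) lies 19 mm behind it; y points along the fingers, z is the direction in which the jaws open and shut, and the axes are right-handed (so a half turn about y gives the same grasp; the last joint's range is limited). The gripper opens to 85 mm and grips with 20 to 120 N. Pads are 22 mm wide; open, the fingers measure 114 mm over their backs; the gripper's body (76 mm by 85 mm) begins 54 mm behind the grasp point. The pads swing forward as they close: fully open they stand 13 mm farther back than shut.
Start: joints at [58.94, 21.807, 74.336, -0, 83.858, -12.336], TCP at [0.177, 0.521, 0.231] pointing down, gripper open.
Joint ranges: [-178.18, 178.18], [-50.72, 133.34], [12.68, 142.11], [-81.47, 261.47], [9.98, 163.14], [-165.26, 165.26]. Speed limits (degrees/s): [136.94, 136.94, 180, 180, 180, 180].

### API

Orientations are given as a 3x3 rotation matrix whose columns are the frame's x, y, z axes.
In Python, from rig import status, imaging, job gives the robot as it stands. The module is installed in compiled form; this text tells all that it offers.
- The arm moves only by the tool jog_arm, never from a script. Its argument "rows" is a list of rows, each an object of numbers: "hand": the opening, from 0 (shut) to 1 (fully open); "dx", "dy", "dz": the shift along the tool's x, y, z in cm; "ax", "ay", "az": the turn, a rotation vector about the tool's x, y, z in degrees. In form: [{"hand": .., "dx": .., "dy": .., "dz": .., "ax": .., "ay": .., "az": ..}, ...]. A call has exactly 5 rows; each row shifts and turns the commanded pose from where the row before left it, along the tool's axes as they then stand; what a row does not reach is not made up. A row lasts 1/12 s, in which the tool goes at most 41.7 mm and 7.16 degrees, less where a joint would pass 70% of its speed; a pose out of reach is approached as far as the arm can. A call is refused whole if a number of a shift passes 4.17 or a number of a turn 7.16, either way. A call with a gripper value outside its range is refused whole. The fingers move at their own pace and stop on an object; "newtons" is the grip in N (left out, the last holds). Time passes only in rows, so rows that do not move let the fingers close, or fill a call up. It gives the time, the measured TCP pose, the force and the opening at its end, in the units of the state.
- status.observe(): the state, without advancing time (a new reading comes with each control period).
- imaging.get_image(name): name is "scene" or "side" or "wrist"; returns the picture (400x640x3 uint8, red, green, blue); there is no depth.
- imaging.camera_model(name): a dict with "K" (3x3 intrinsics, pixels), "distortion" ([k1, k2, p1, p2, k3] as OpenCV has them; the pictures are not rectified), "position" and "rotation" of the camera in the world; the wrist camera has in their place "tool_from_camera" (4x4, takes a point from camera to tool coordinates, whose origin is the TCP and whose axes are the tool frame's). Camera axes: x right, y down, z forward; pixel columns grow to the right and rows downward; lengths in m; the calibration is good to about 2 mm. A picture is of the moment at which its call begins: read the wrist's pose just before it. camera_model takes no time and is no camera call.
- job.close_job(): hands the job in, once; it reports no verdict.
The state is a dict: "time_s": time; "q": joint angles; "qvel": joint speeds; "joint_efforts": joint torques, N m; "position": TCP position; "tool_rot": TCP orientation; "ft_force": force on the tool from outside, world axes, zero at the start; "wrist_torque": the same for the moment, N m; "grip_width": finger opening in m.
Only numpy, scipy, OpenCV 4.12 (cv2) and the standard library are available. Lean on these libraries where they do the work, as an engineer would, in place of code of your own. Each camera call takes 0.05 s, during which the arm holds its last target.

## Working session

There is one attempt and no reset: what is moved stays moved. The work goes in short steps, Python scripts to look and compute and a tool call to move; the robot and the scene stay as the last step left them, time stands still between calls to the robot, and variables do not carry over. Pictures are saved under pics/ and viewed, and the job is handed in when it is done.

Besides the shell and the picture viewer there is one more tool, called after "Request:" as name([rows], argument=value, ...), one row to a line, values as JSON. jog_arm: Moves the arm, as the interface text tells. Its arguments: {"type":"object","properties":{"rows":{"type":"array"},"newtons":{"type":"number"}},"required":["rows"]}

```bash
mkdir -p pics; ls
python3 - <<'E'
from rig import status, imaging, job
import cv2,numpy as np
s=status.observe()
for k in s: print(k,np.round(s[k],4).tolist())
for n in ("scene","side","wrist"):
    im=imaging.get_image(n); cv2.imwrite(f"pics/{n}0.png",im[:,:,::-1])
    m=imaging.camera_model(n)
    print(n,{k:np.round(v,4).tolist() for k,v in m.items()})
print(status.observe()["time_s"])
E
```

```text
pics
time_s 0.0
q [58.9416, 21.8419, 74.3845, 0.0009, 83.857, -12.3362]
qvel [-0.0493, -0.0114, 0.0111, 0.0527, 0.0583, -0.1128]
joint_efforts [0.0001, -44.8467, -23.1279, -0.0001, 0.0048, 0.0001]
position [0.1764, 0.5206, 0.2307]
tool_rot [[0.9471, -0.0008, 0.321], [-0.321, -0.0012, 0.9471], [-0.0003, -1.0, -0.0014]]
ft_force [0.5326, -0.2073, -0.0452]
wrist_torque [0.0081, 0.0259, -0.0147]
grip_width 0.0855
scene {'K': [[419.799, 0.0, 321.77], [0.0, 419.799, 202.9982], [0.0, 0.0, 1.0]], 'distortion': [0.0355, 0.0, 0.0, 0.0, 0.0], 'position': [1.0686, 0.8175, 0.6567], 'rotation': [[-0.8094, 0.3165, -0.4947], [0.5873, 0.4406, -0.6789], [0.0031, -0.84, -0.5425]]}
side {'K': [[482.6587, 0.0, 318.7412], [0.0, 482.6587, 199.7281], [0.0, 0.0, 1.0]], 'distortion': [-0.0386, 0.0, 0.0, 0.0, 0.0], 'position': [0.4291, -0.8268, 1.1212], 'rotation': [[0.9934, -0.0865, 0.0748], [-0.1143, -0.74, 0.6628], [-0.002, -0.667, -0.745]]}
wrist {'K': [[286.5929, 0.0, 317.0808], [0.0, 286.5929, 199.4959], [0.0, 0.0, 1.0]], 'distortion': [-0.0108, 0.0, 0.0, 0.0, 0.0], 'tool_from_camera': [[0.0004, 0.9626, 0.2708, -0.0694], [0.0008, -0.2708, 0.9626, -0.1427], [1.0, -0.0001, -0.0009, -0.0002], [0.0, 0.0, 0.0, 1.0]]}
0.15
```

View pics/scene0.png

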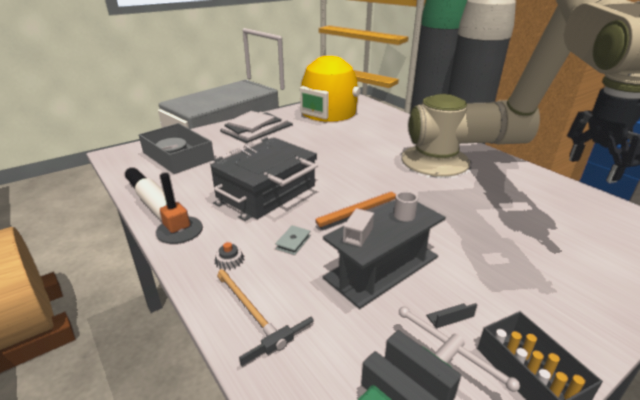

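View pics/side0.png

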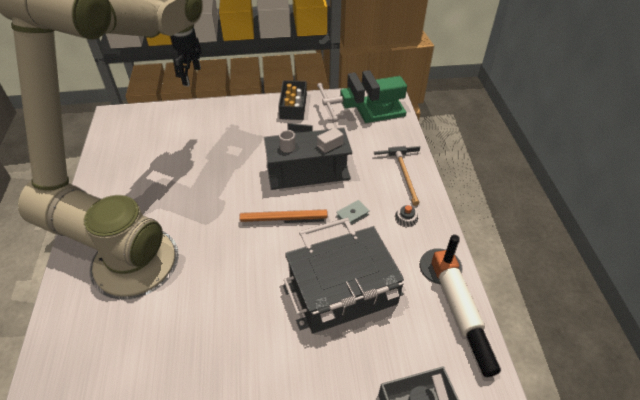

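View pics/wrist0.png

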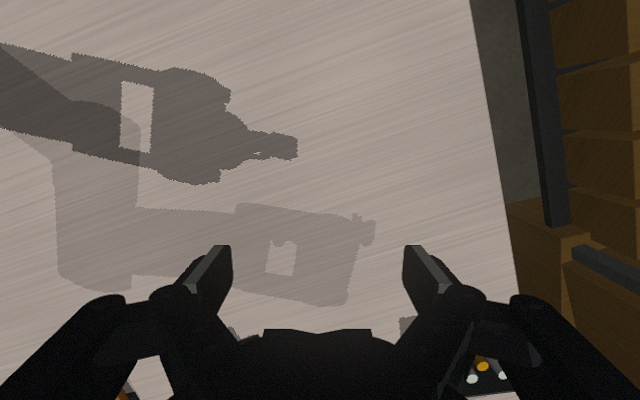

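The scene view shows the bin at (265,175), beam with offcut (358,228) and pipe (405,206). The side view shows the bin at (343,275), its bar at about (330,230), the offcut at (330,139) and the pipe at (287,141). I'll enlarge both.

Run:
```python
import cv2
a=cv2.imread("pics/side0.png"); 
cv2.imwrite("pics/side0_bin.png",cv2.resize(a[210:340,260:420],None,fx=4.5,fy=4.5,interpolation=cv2.INTER_CUBIC))
cv2.imwrite("pics/side0_beam.png",cv2.resize(a[110:230,235:385],None,fx=5,fy=5,interpolation=cv2.INTER_CUBIC))
a=cv2.imread("pics/scene0.png"); 
cv2.imwrite("pics/scene0_bin.png",cv2.resize(a[130:220,200:330],None,fx=6,fy=6,interpolation=cv2.INTER_CUBIC))
cv2.imwrite("pics/scene0_beam.png",cv2.resize(a[180:310,310:460],None,fx=4.5,fy=4.5,interpolation=cv2.INTER_CUBIC))
```

```text
(no output)
```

View pics/side0_bin.png

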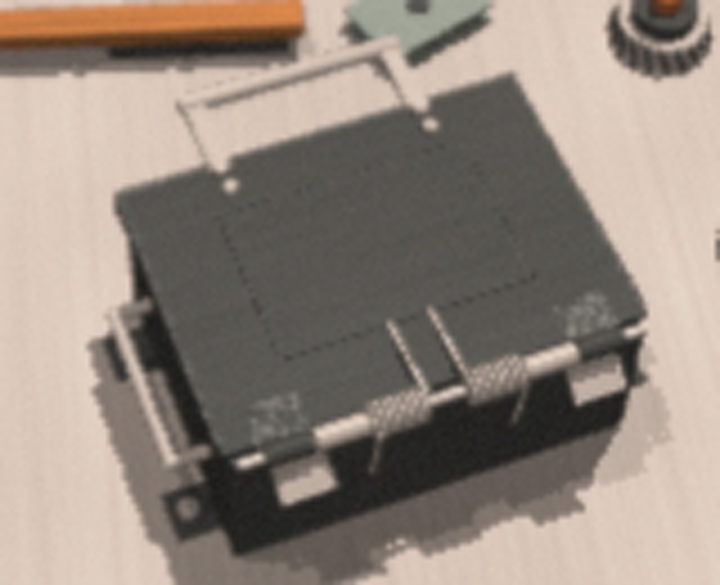

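View pics/side0_beam.png

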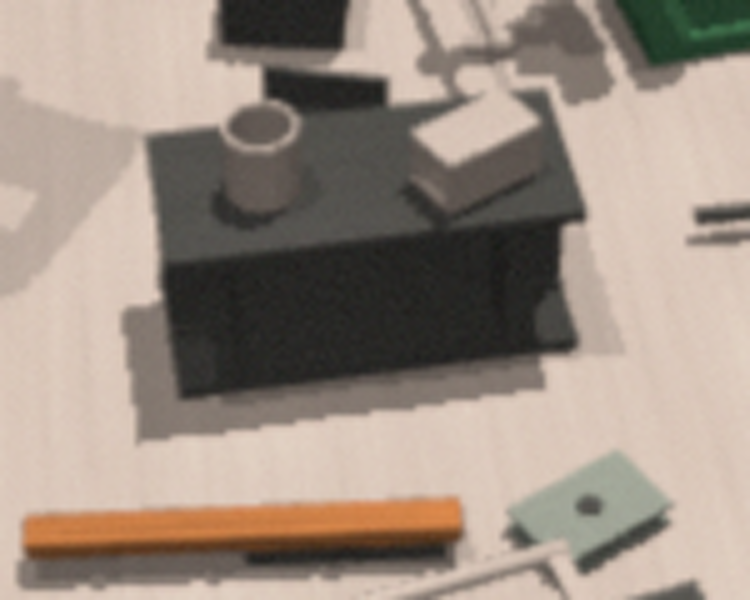

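View pics/scene0_bin.png

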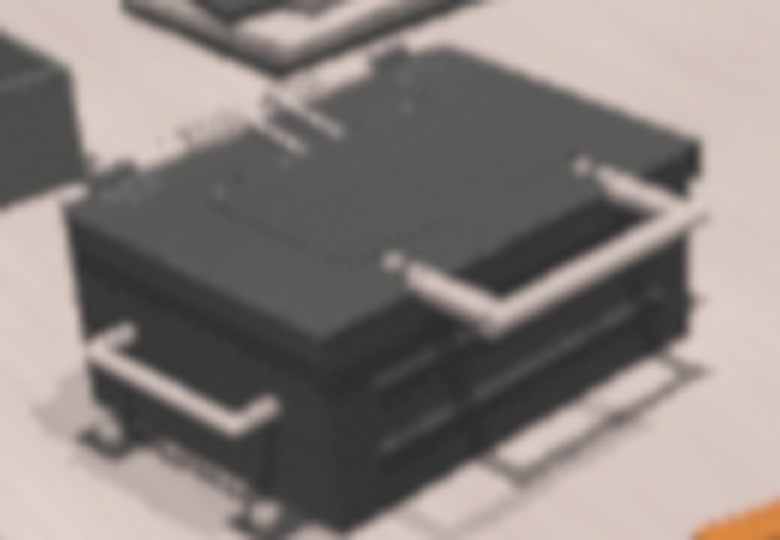

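View pics/scene0_beam.png

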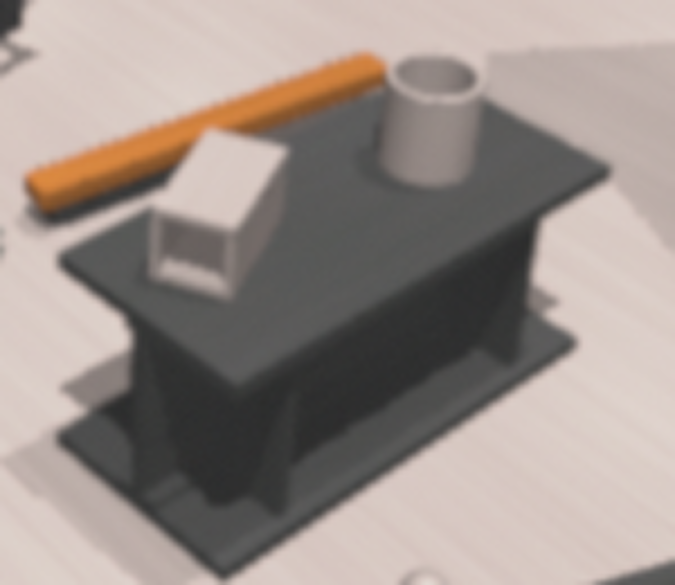

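```bash
cat > h.py <<'E'
import numpy as np,cv2
from rig import status,imaging
def ray(n,px):
    m=imaging.camera_model(n);K=np.array(m["K"]);d=np.array(m["distortion"])
    u=cv2.undistortPoints(np.array([[px]],float),K,d)[0,0]
    if n=="wrist":
        s=status.observe();T=np.array(m["tool_from_camera"]);R0=np.array(s["tool_rot"]);p0=np.array(s["position"])
        R=R0@T[:3,:3];p=p0+R0@T[:3,3]
    else: R=np.array(m["rotation"]);p=np.array(m["position"])
    v=R@np.r_[u,1];return p,v/np.linalg.norm(v)
def onz(n,px,z):
    p,v=ray(n,px);return p+v*(z-p[2])/v[2]
def tri(rs):
    A=sum(np.eye(3)-np.outer(v,v) for p,v in rs);b=sum((np.eye(3)-np.outer(v,v))@p for p,v in rs)
    x=np.linalg.solve(A,b);return x,[np.linalg.norm(np.cross(x-p,v)) for p,v in rs]
def proj(n,X):
    m=imaging.camera_model(n);R=np.array(m["rotation"]);p=np.array(m["position"])
    return cv2.projectPoints(np.array(X,float).reshape(-1,1,3),cv2.Rodrigues(R.T)[0],-R.T@p,np.array(m["K"]),np.array(m["distortion"]))[0].reshape(-1,2)
def cr(px,f,o): return ((px[0]+.5)/f-.5+o[0],(px[1]+.5)/f-.5+o[1])
E
python3 - <<'E'
from h import *
np.set_printoptions(precision=4,suppress=True)
sb=lambda p:cr(p,4.5,(260,210)); st=lambda p:cr(p,5,(235,110)); cb=lambda p:cr(p,6,(200,130)); ct=lambda p:cr(p,4.5,(310,180))
for a,b in (((183,107),(695,212)),((390,43),(495,316))):
    x=tri([ray("side",sb(a)),ray("scene",cb(b))]);print("bar",x, onz("side",sb(a),.115),onz("scene",cb(b),.109))
for a in ((115,195),(515,75),(645,310),(225,455)): print("lid side",onz("side",sb(a),.113))
for a in ((690,140),(318,340),(65,205),(445,45)): print("lid scene",onz("scene",cb(a),.113))
print("tube")
for a,b in (((412,130),(208,127)),((495,90),(288,150)),((545,128),(235,228)),((455,165),(155,205))):
    print(onz("side",st(a),.16),onz("scene",ct(b),.16),tri([ray("side",st(a)),ray("scene",ct(b))]))
print("pipe",onz("side",st((260,125)),.17),onz("scene",ct((435,77)),.17))
for a in ((147,138),(548,90),(585,215),(165,262)): print("beam",onz("side",st(a),.12))
E
```

```text
bar (array([ 0.4679, -0.0386,  0.1081]), [np.float64(0.0005197834004214698), np.float64(0.0005197834004213222)]) [ 0.4681 -0.0443  0.115 ] [ 0.4683 -0.0372  0.109 ]
bar (array([ 0.5963, -0.0065,  0.1105]), [np.float64(0.00035952252011132047), np.float64(0.00035952252011142765)]) [ 0.5958 -0.0103  0.115 ] [ 0.5946 -0.0087  0.109 ]
lid side [ 0.4242 -0.1011  0.113 ]
lid side [ 0.6662 -0.0417  0.113 ]
lid side [ 0.7055 -0.2112  0.113 ]
lid side [ 0.4695 -0.2721  0.113 ]
lid scene [ 0.4313 -0.0938  0.113 ]
lid scene [ 0.6695 -0.0288  0.113 ]
lid scene [ 0.706 -0.206  0.113]
lid scene [ 0.471  -0.2604  0.113 ]
tube
[0.5501 0.2886 0.16  ] [0.5676 0.254  0.16  ] (array([0.5602, 0.265 , 0.1699]), [np.float64(0.014383755913270384), np.float64(0.0143837559132702)])
[0.6053 0.3201 0.16  ] [0.5498 0.2908 0.16  ] (array([0.5897, 0.311 , 0.1797]), [np.float64(0.01607442961416943), np.float64(0.01607442961416947)])
[0.6306 0.281  0.16  ] [0.6097 0.3229 0.16  ] (array([0.6194, 0.3093, 0.1483]), [np.float64(0.017931234381951593), np.float64(0.01793123438195142)])
[0.5721 0.2538 0.16  ] [0.6276 0.2888 0.16  ] (array([0.5888, 0.266 , 0.1377]), [np.float64(0.01660185742610968), np.float64(0.016601857426109513)])
pipe [0.4584 0.2922 0.17  ] [0.4598 0.2958 0.17  ]
beam [0.3883 0.347  0.12  ]
beam [0.6465 0.3638 0.12  ]
beam [0.6512 0.2441 0.12  ]
beam [0.3946 0.2324 0.12  ]
```

```bash
cat > plan.py <<'E'
import sys,json
from h import *
def yawrot(yaw):  # tool y down, tool z at heading yaw
    a=np.radians(yaw);z=np.array([np.cos(a),np.sin(a),0]);y=np.array([0,0,-1.]);return np.c_[np.cross(y,z),y,z]
def plan(wps,R=None,p=None,dec=2):
    """wps: list of (pos, yaw, nrows, hand)"""
    s=status.observe()
    if R is None: R=np.array(s["tool_rot"]);p=np.array(s["position"])
    out=[]
    for tp,yaw,n,h in wps:
        tp=np.array(tp,float);Rt=yawrot(yaw)
        for i in range(n):
            k=n-i
            d=np.round(R.T@(tp-p)/k*100,dec)
            w=cv2.Rodrigues(R.T@Rt)[0].ravel();w=np.round(np.degrees(w)/k,1)
            p=p+R@d/100;R=R@cv2.Rodrigues(np.radians(w))[0]
            r={"hand":h}
            r.update({kk:float(v) for kk,v in zip(("dx","dy","dz","ax","ay","az"),list(d)+list(w)) if v})
            out.append(r)
    for i in range(0,len(out),5): print(json.dumps(out[i:i+5]))
    print("end",np.round(p,4),len(out))
    return R,p
bar0=np.array([.532,-.0225,.109]);xd=np.array([.2436,-.9699,0]);hinge=bar0+.233*xd
def bar(th): return hinge+.233*(-np.cos(th)*xd+np.array([0,0,np.sin(th)]))
E
python3 - <<'E'
from plan import *
plan([((.30,.36,.265),80,6,.47),((.528,-.0205,.2),104.1,14,.47)])
E
```

```text
[{"hand": 0.47, "dx": 2.81, "dy": -0.57, "dz": -1.88, "ay": -1.5}, {"hand": 0.47, "dx": 2.76, "dy": -0.57, "dz": -1.95, "ay": -1.4}, {"hand": 0.47, "dx": 2.71, "dy": -0.57, "dz": -2.02, "ay": -1.5}, {"hand": 0.47, "dx": 2.66, "dy": -0.57, "dz": -2.08, "ay": -1.4}, {"hand": 0.47, "dx": 2.61, "dy": -0.56, "dz": -2.15, "ay": -1.5}]
[{"hand": 0.47, "dx": 2.54, "dy": -0.57, "dz": -2.22, "ax": 0.1, "ay": -1.4}, {"hand": 0.47, "dx": 2.08, "dy": 0.46, "dz": -2.39, "ay": -1.7}, {"hand": 0.47, "dx": 2.01, "dy": 0.46, "dz": -2.45, "ay": -1.7}, {"hand": 0.47, "dx": 1.93, "dy": 0.46, "dz": -2.51, "ay": -1.7}, {"hand": 0.47, "dx": 1.86, "dy": 0.46, "dz": -2.57, "ay": -1.7}]
[{"hand": 0.47, "dx": 1.78, "dy": 0.46, "dz": -2.62, "ay": -1.7}, {"hand": 0.47, "dx": 1.7, "dy": 0.46, "dz": -2.67, "ay": -1.7}, {"hand": 0.47, "dx": 1.62, "dy": 0.46, "dz": -2.72, "ay": -1.7}, {"hand": 0.47, "dx": 1.54, "dy": 0.46, "dz": -2.77, "ay": -1.7}, {"hand": 0.47, "dx": 1.45, "dy": 0.46, "dz": -2.82, "ay": -1.8}]
[{"hand": 0.47, "dx": 1.37, "dy": 0.47, "dz": -2.86, "ay": -1.7}, {"hand": 0.47, "dx": 1.28, "dy": 0.46, "dz": -2.9, "ay": -1.8}, {"hand": 0.47, "dx": 1.19, "dy": 0.47, "dz": -2.94, "ay": -1.7}, {"hand": 0.47, "dx": 1.1, "dy": 0.46, "dz": -2.97, "ay": -1.8}, {"hand": 0.47, "dx": 1.0, "dy": 0.47, "dz": -3.01, "ay": -1.7}]
end [ 0.528  -0.0205  0.2   ] 20
```

Request:
jog_arm([
  {"hand":0.47,"dx":2.8,"dy":-0.6,"dz":-1.9,"ay":-1.5},
  {"hand":0.47,"dx":2.8,"dy":-0.6,"dz":-1.9,"ay":-1.5},
  {"hand":0.47,"dx":2.7,"dy":-0.6,"dz":-2.0,"ay":-1.5},
  {"hand":0.47,"dx":2.7,"dy":-0.6,"dz":-2.1,"ay":-1.5},
  {"hand":0.47,"dx":2.6,"dy":-0.6,"dz":-2.1,"ay":-1.5},
])

```text
invalid input at $.rows[0]: expected keys hand, dx, dy, dz, ax, ay, az
```

Request:
jog_arm([
  {"hand":0.47,"dx":2.5,"dy":-0.5,"dz":-2.2,"ay":-1.5},
  {"hand":0.47,"dx":2.1,"dy":0.4,"dz":-2.4,"ay":-1.7},
  {"hand":0.47,"dx":2.0,"dy":0.4,"dz":-2.4,"ay":-1.7},
  {"hand":0.47,"dx":1.9,"dy":0.4,"dz":-2.5,"ay":-1.7},
  {"hand":0.47,"dx":1.8,"dy":0.4,"dz":-2.6,"ay":-1.7},
])

```text
invalid input at $.rows[0]: expected keys hand, dx, dy, dz, ax, ay, az
```

Request:
jog_arm([
  {"hand":0.47,"dx":1.8,"dy":0.4,"dz":-2.6,"ay":-1.7},
  {"hand":0.47,"dx":1.7,"dy":0.4,"dz":-2.7,"ay":-1.7},
  {"hand":0.47,"dx":1.6,"dy":0.4,"dz":-2.7,"ay":-1.7},
  {"hand":0.47,"dx":1.5,"dy":0.4,"dz":-2.8,"ay":-1.7},
  {"hand":0.47,"dx":1.5,"dy":0.4,"dz":-2.8,"ay":-1.7},
])

```text
invalid input at $.rows[0]: expected keys hand, dx, dy, dz, ax, ay, az
```

All keys are required in every row.

Request:
jog_arm([
  {"hand":0.47,"dx":2.8,"dy":-0.6,"dz":-1.9,"ax":0,"ay":-1.5,"az":0},
  {"hand":0.47,"dx":2.8,"dy":-0.6,"dz":-1.9,"ax":0,"ay":-1.5,"az":0},
  {"hand":0.47,"dx":2.7,"dy":-0.6,"dz":-2.0,"ax":0,"ay":-1.5,"az":0},
  {"hand":0.47,"dx":2.7,"dy":-0.6,"dz":-2.1,"ax":0,"ay":-1.5,"az":0},
  {"hand":0.47,"dx":2.6,"dy":-0.6,"dz":-2.1,"ax":0,"ay":-1.5,"az":0},
])

```text
time_s: 0.57
position: [0.2809, 0.3863, 0.2614]
tool_rot: [[0.981, -0.0, 0.193], [-0.193, -0.0, 0.981], [-0.0, -1.0, -0.0]]
ft_force: [0.4, 0.1, -0.1]
grip_width: 0.0402
```

Request:
jog_arm([
  {"hand":0.47,"dx":2.5,"dy":-0.5,"dz":-2.2,"ax":0,"ay":-1.5,"az":0},
  {"hand":0.47,"dx":2.1,"dy":0.4,"dz":-2.4,"ax":0,"ay":-1.7,"az":0},
  {"hand":0.47,"dx":2.0,"dy":0.4,"dz":-2.4,"ax":0,"ay":-1.7,"az":0},
  {"hand":0.47,"dx":1.9,"dy":0.4,"dz":-2.5,"ax":0,"ay":-1.7,"az":0},
  {"hand":0.47,"dx":1.8,"dy":0.4,"dz":-2.6,"ax":0,"ay":-1.7,"az":0},
])

```text
time_s: 0.98
position: [0.3662, 0.2517, 0.2501]
tool_rot: [[0.999, -0.0, 0.05], [-0.05, -0.0, 0.999], [-0.0, -1.0, -0.0]]
ft_force: [-0.5, 0.6, 0.1]
grip_width: 0.04
```

Request:
jog_arm([
  {"hand":0.47,"dx":1.8,"dy":0.4,"dz":-2.6,"ax":0,"ay":-1.7,"az":0},
  {"hand":0.47,"dx":1.7,"dy":0.4,"dz":-2.7,"ax":0,"ay":-1.7,"az":0},
  {"hand":0.47,"dx":1.6,"dy":0.4,"dz":-2.7,"ax":0,"ay":-1.7,"az":0},
  {"hand":0.47,"dx":1.5,"dy":0.4,"dz":-2.8,"ax":0,"ay":-1.7,"az":0},
  {"hand":0.47,"dx":1.5,"dy":0.4,"dz":-2.8,"ax":0,"ay":-1.7,"az":0},
])

```text
time_s: 1.4
position: [0.4483, 0.1162, 0.2301]
tool_rot: [[0.995, -0.0, -0.098], [0.098, 0.0, 0.995], [-0.0, -1.0, 0.0]]
ft_force: [1.0, 0.5, -0.4]
grip_width: 0.0404
```

```bash
sed -i 's/r.update({kk:float(v) for kk,v in zip(("dx","dy","dz","ax","ay","az"),list(d)+list(w)) if v})/r.update({kk:float(v) for kk,v in zip(("dx","dy","dz","ax","ay","az"),list(d)+list(w))})/; s/dec=2/dec=1/' plan.py
python3 - <<'E'
from plan import *
plan([((.530,-.0225,.20),104.1,5,.47)])
E
```

```text
[{"hand": 0.47, "dx": 1.4, "dy": 0.6, "dz": -2.9, "ax": -0.0, "ay": -1.7, "az": -0.0}, {"hand": 0.47, "dx": 1.3, "dy": 0.6, "dz": -3.0, "ax": -0.0, "ay": -1.7, "az": -0.0}, {"hand": 0.47, "dx": 1.2, "dy": 0.6, "dz": -3.0, "ax": -0.0, "ay": -1.7, "az": -0.0}, {"hand": 0.47, "dx": 1.0, "dy": 0.6, "dz": -3.0, "ax": -0.0, "ay": -1.7, "az": -0.0}, {"hand": 0.47, "dx": 1.0, "dy": 0.6, "dz": -3.1, "ax": -0.0, "ay": -1.6, "az": -0.0}]
end [ 0.5302 -0.0228  0.2   ] 5
```

Request:
jog_arm([
  {"hand":0.47,"dx":1.4,"dy":0.6,"dz":-2.9,"ax":0,"ay":-1.7,"az":0},
  {"hand":0.47,"dx":1.3,"dy":0.6,"dz":-3.0,"ax":0,"ay":-1.7,"az":0},
  {"hand":0.47,"dx":1.2,"dy":0.6,"dz":-3.0,"ax":0,"ay":-1.7,"az":0},
  {"hand":0.47,"dx":1.0,"dy":0.6,"dz":-3.0,"ax":0,"ay":-1.7,"az":0},
  {"hand":0.47,"dx":1.0,"dy":0.6,"dz":-3.1,"ax":0,"ay":-1.7,"az":0},
])

```text
time_s: 1.82
position: [0.5301, -0.0229, 0.1998]
tool_rot: [[0.97, -0.001, -0.244], [0.244, 0.0, 0.97], [-0.0, -1.0, 0.0]]
ft_force: [0.9, -0.2, 0.0]
grip_width: 0.0402
```

Run:
```python
from h import *
s=status.observe();print(s["position"],s["q"])
im=imaging.get_image("wrist");cv2.imwrite("pics/wrist1.png",im[:,:,::-1])
m=imaging.camera_model("wrist")
```

```text
[ 0.53006702 -0.02289032  0.19982096] [-1.52688742e+01  2.13416856e+01  8.05450603e+01  2.34682447e-03
  7.81453153e+01 -1.19419129e+02]
```

View pics/wrist1.png

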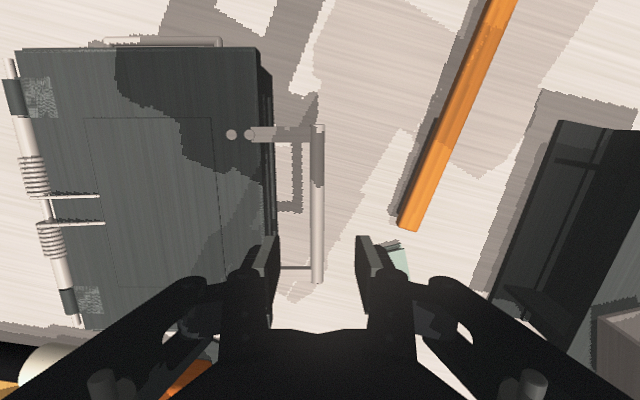

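The wrist view shows the bar from (318,127) to (316,282), lying centrally between the fingertips (272 and 362) and parallel to the image's vertical. The brush is at (455,110). I'll check the bar's line by rays.

Run:
```python
from plan import *
for p in ((319,127),(317,205),(317,282)): 
    x=onz("wrist",p,.109);print(x, "along",(x-bar0)@yawrot(104.1)[:,0],"across",(x-bar0)@yawrot(104.1)[:,2])
plan([((.532,-.0225,.092),104.1,5,.47)])
```

```text
[ 0.47048585 -0.04140536  0.109     ] along -0.0642664825546443 across -0.003350010193570064
[ 0.53294803 -0.02739381  0.109     ] along -0.00027273459685567817 across -0.004977323982412988
[ 0.60434596 -0.00952581  0.109     ] along 0.07332702552715072 across -0.005041259578721823
[{"hand": 0.47, "dx": 0.0, "dy": 2.1, "dz": 0.1, "ax": 0.0, "ay": -0.0, "az": -0.0}, {"hand": 0.47, "dx": 0.0, "dy": 2.1, "dz": 0.1, "ax": 0.0, "ay": -0.0, "az": -0.0}, {"hand": 0.47, "dx": 0.0, "dy": 2.1, "dz": 0.1, "ax": 0.0, "ay": -0.0, "az": -0.0}, {"hand": 0.47, "dx": 0.0, "dy": 2.2, "dz": 0.1, "ax": 0.0, "ay": -0.0, "az": -0.0}, {"hand": 0.47, "dx": 0.1, "dy": 2.1, "dz": 0.1, "ax": 0.1, "ay": -0.0, "az": -0.1}]
end [ 0.5321 -0.0224  0.0923] 5
```

Request:
jog_arm([
  {"hand":0.47,"dx":0.2,"dy":2.5,"dz":-0.1,"ax":0,"ay":0,"az":0},
  {"hand":0.47,"dx":0.2,"dy":2.5,"dz":-0.1,"ax":0,"ay":0,"az":0},
  {"hand":0.47,"dx":0.1,"dy":2.5,"dz":-0.1,"ax":0,"ay":0,"az":0},
  {"hand":0.47,"dx":0,"dy":2.0,"dz":0,"ax":0,"ay":0,"az":0},
  {"hand":0.47,"dx":0,"dy":1.3,"dz":0,"ax":0,"ay":0,"az":0},
], newtons=30)

```text
time_s: 2.28
position: [0.5344, -0.0229, 0.09]
tool_rot: [[0.97, -0.003, -0.243], [0.243, 0.001, 0.97], [-0.003, -1.0, 0.002]]
ft_force: [0.4, -0.6, 0.5]
grip_width: 0.0401
```

Request:
jog_arm([
  {"hand":0,"dx":0,"dy":0,"dz":0,"ax":0,"ay":0,"az":0},
  {"hand":0,"dx":0,"dy":0,"dz":0,"ax":0,"ay":0,"az":0},
  {"hand":0,"dx":0,"dy":0,"dz":0,"ax":0,"ay":0,"az":0},
  {"hand":0,"dx":0,"dy":0,"dz":0,"ax":0,"ay":0,"az":0},
  {"hand":0,"dx":0,"dy":0,"dz":0,"ax":0,"ay":0,"az":0},
], newtons=30)

```text
time_s: 2.7
position: [0.5351, -0.022, 0.0932]
tool_rot: [[0.97, 0.0, -0.243], [0.243, 0.002, 0.97], [0.001, -1.0, 0.002]]
ft_force: [-0.9, 5.4, -1.8]
grip_width: 0.0108
```

```bash
cat > arc.py <<'E'
import numpy as np,json
def arc(ths,hand=0,off=(0,0)):
    ths=np.array(ths);z=-23.3*(1-np.cos(ths));y=-23.3*np.sin(ths)
    # carry rounding error
    py,pz=y[0],z[0];o=[]
    for a,b in zip(y[1:],z[1:]):
        dy=round(a-py,1);dz=round(b-pz,1);py+=dy;pz+=dz;o.append((dy,dz))
    for i in range(0,len(o),5): print([f"dy {a:.1f} dz {b:.1f}" for a,b in o[i:i+5]])
E
python3 -c "
from arc import *
arc([0,.05,.12,.2,.28,.36]+list(np.linspace(.36,1.7,16)[1:]))"
```

```text
['dy -1.2 dz -0.0', 'dy -1.6 dz -0.2', 'dy -1.8 dz -0.3', 'dy -1.8 dz -0.4', 'dy -1.8 dz -0.6']
['dy -1.9 dz -0.8', 'dy -1.9 dz -1.0', 'dy -1.7 dz -1.1', 'dy -1.6 dz -1.3', 'dy -1.5 dz -1.5']
['dy -1.4 dz -1.5', 'dy -1.2 dz -1.7', 'dy -1.1 dz -1.8', 'dy -0.9 dz -1.9', 'dy -0.7 dz -1.9']
['dy -0.6 dz -2.0', 'dy -0.4 dz -2.1', 'dy -0.2 dz -2.0', 'dy 0.0 dz -2.1', 'dy 0.2 dz -2.1']
```

Request:
jog_arm([
  {"hand":0,"dx":0,"dy":-1.2,"dz":0,"ax":0,"ay":0,"az":0},
  {"hand":0,"dx":0,"dy":-1.6,"dz":-0.2,"ax":0,"ay":0,"az":0},
  {"hand":0,"dx":0,"dy":-1.8,"dz":-0.3,"ax":0,"ay":0,"az":0},
  {"hand":0,"dx":0,"dy":-1.8,"dz":-0.4,"ax":0,"ay":0,"az":0},
  {"hand":0,"dx":0,"dy":-1.8,"dz":-0.6,"ax":0,"ay":0,"az":0},
])

```text
time_s: 3.12
position: [0.5386, -0.0362, 0.1762]
tool_rot: [[0.97, 0.001, -0.244], [0.244, 0.002, 0.97], [0.001, -1.0, 0.002]]
ft_force: [1.0, 3.2, -2.3]
grip_width: 0.0105
```

Request:
jog_arm([
  {"hand":0,"dx":0,"dy":-1.9,"dz":-0.8,"ax":0,"ay":0,"az":0},
  {"hand":0,"dx":0,"dy":-1.9,"dz":-1.0,"ax":0,"ay":0,"az":0},
  {"hand":0,"dx":0,"dy":-1.7,"dz":-1.1,"ax":0,"ay":0,"az":0},
  {"hand":0,"dx":0,"dy":-1.6,"dz":-1.3,"ax":0,"ay":0,"az":0},
  {"hand":0,"dx":0,"dy":-1.5,"dz":-1.5,"ax":0,"ay":0,"az":0},
])

```text
time_s: 3.53
position: [0.5522, -0.0902, 0.2639]
tool_rot: [[0.969, 0.002, -0.246], [0.246, 0.005, 0.969], [0.003, -1.0, 0.004]]
ft_force: [-2.7, 14.3, 9.2]
grip_width: 0.0105
```

Run:
```python
from h import *
s=status.observe();print(s["q"],s["ft_force"])
im=imaging.get_image("scene");cv2.imwrite("pics/scene2.png",im[:,:,::-1])
```

```text
[ -21.54277991   21.57448006   69.2795947     0.29716773   89.14482982
 -125.77017649] [-2.65010491 14.28163496  9.18883681]
```

View pics/scene2.png

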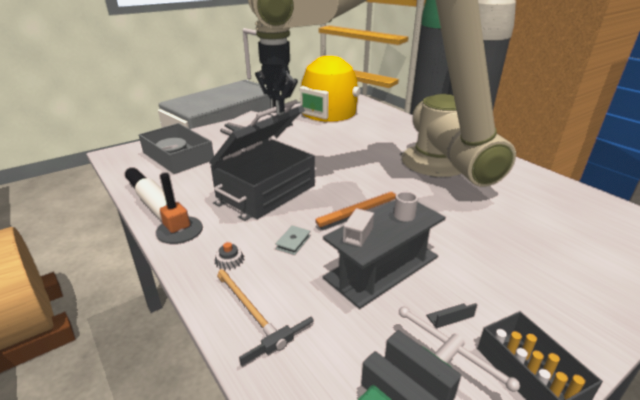

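The lid is rising with the gripper. About 17 N points outward at the bar, so I'll ease the path outward by 3 mm.

Request:
jog_arm([
  {"hand":0,"dx":0,"dy":-1.5,"dz":-1.3,"ax":0,"ay":0,"az":0},
  {"hand":0,"dx":0,"dy":-1.2,"dz":-1.6,"ax":0,"ay":0,"az":0},
  {"hand":0,"dx":0,"dy":-1.1,"dz":-1.8,"ax":0,"ay":0,"az":0},
  {"hand":0,"dx":0,"dy":-0.9,"dz":-1.9,"ax":0,"ay":0,"az":0},
  {"hand":0,"dx":0,"dy":-0.7,"dz":-1.9,"ax":0,"ay":0,"az":0},
])

```text
time_s: 4.0
position: [0.5736, -0.1753, 0.3177]
tool_rot: [[0.97, 0.004, -0.244], [0.244, -0.001, 0.97], [0.004, -1.0, -0.002]]
ft_force: [1.5, 1.4, -3.9]
grip_width: 0.0105
```

Request:
jog_arm([
  {"hand":0,"dx":0,"dy":-0.6,"dz":-2.0,"ax":0,"ay":0,"az":0},
  {"hand":0,"dx":0,"dy":-0.4,"dz":-2.1,"ax":0,"ay":0,"az":0},
  {"hand":0,"dx":0,"dy":-0.2,"dz":-2.0,"ax":0,"ay":0,"az":0},
  {"hand":0,"dx":0,"dy":0,"dz":-2.0,"ax":0,"ay":0,"az":0},
  {"hand":0,"dx":0,"dy":0.2,"dz":-1.8,"ax":0,"ay":0,"az":0},
])

```text
time_s: 4.42
position: [0.5978, -0.2726, 0.3273]
tool_rot: [[0.97, 0.004, -0.243], [0.243, -0.003, 0.97], [0.004, -1.0, -0.004]]
ft_force: [1.8, -1.2, 6.6]
grip_width: 0.0104
```

Run:
```python
from h import *
s=status.observe();print(s["position"],s["q"],s["ft_force"])
for n in("scene","side"):
  im=imaging.get_image(n);cv2.imwrite(f"pics/{n}3.png",im[:,:,::-1])
```

```text
[ 0.59779844 -0.27255684  0.32729821] [-3.48141395e+01  3.13538188e+01  4.29057890e+01  4.93284138e-03
  1.05439348e+02 -1.38878174e+02] [ 1.84188028 -1.19207393  6.59569303]
```

View pics/scene3.png

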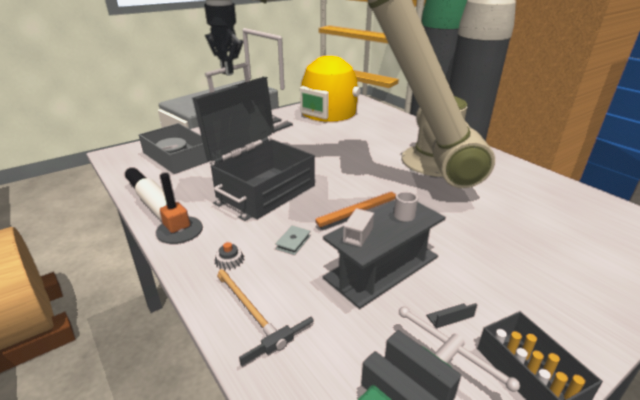

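View pics/side3.png

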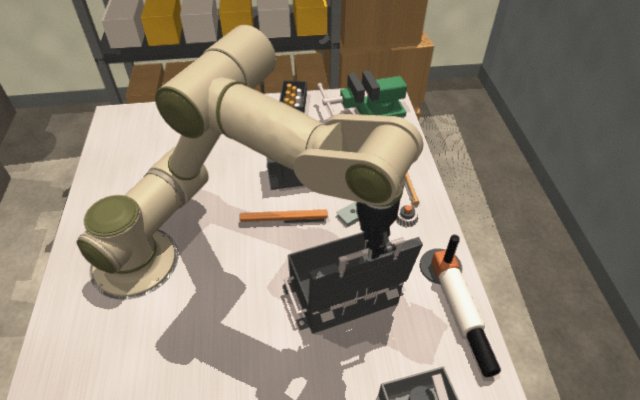

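Request:
jog_arm([
  {"hand":0.6,"dx":0,"dy":0,"dz":0,"ax":0,"ay":0,"az":0},
  {"hand":0.6,"dx":0,"dy":0,"dz":0,"ax":0,"ay":0,"az":0},
  {"hand":0.6,"dx":0,"dy":0,"dz":0,"ax":0,"ay":0,"az":0},
  {"hand":0.6,"dx":0,"dy":0,"dz":0,"ax":0,"ay":0,"az":0},
  {"hand":0.6,"dx":0,"dy":0,"dz":0,"ax":0,"ay":0,"az":0},
])

```text
time_s: 4.93
position: [0.5974, -0.2708, 0.3246]
tool_rot: [[0.97, -0.0, -0.244], [0.244, 0.0, 0.97], [0.0, -1.0, 0.0]]
ft_force: [-0.2, -0.7, 0.0]
grip_width: 0.0513
```

Request:
jog_arm([
  {"hand":0.6,"dx":0,"dy":-0.8,"dz":-0.5,"ax":0,"ay":0,"az":0},
  {"hand":0.6,"dx":0,"dy":-1.2,"dz":-0.5,"ax":0,"ay":0,"az":0},
  {"hand":0.6,"dx":0,"dy":-1.5,"dz":0,"ax":0,"ay":0,"az":0},
  {"hand":0.6,"dx":0,"dy":-1.5,"dz":0,"ax":0,"ay":0,"az":0},
  {"hand":0.6,"dx":0,"dy":-1.5,"dz":0,"ax":0,"ay":0,"az":0},
])

```text
time_s: 5.35
position: [0.5999, -0.2806, 0.3902]
tool_rot: [[0.97, -0.0, -0.244], [0.244, 0.0, 0.97], [-0.0, -1.0, 0.0]]
ft_force: [0.6, 0.5, -0.2]
grip_width: 0.0514
```

Run:
```python
from h import *
s=status.observe();print(s["position"],s["q"],s["ft_force"])
for n in("scene","side"):
  im=imaging.get_image(n);cv2.imwrite(f"pics/{n}4.png",im[:,:,::-1])
a=imaging.get_image("wrist");cv2.imwrite("pics/wrist4.png",a[:,:,::-1])
```

```text
[ 0.59985392 -0.28060592  0.39022484] [-3.52943504e+01  3.29848684e+01  3.00770843e+01  1.31951204e-02
  1.16955919e+02 -1.39396568e+02] [ 0.57135351  0.50652033 -0.1967422 ]
```

View pics/scene4.png

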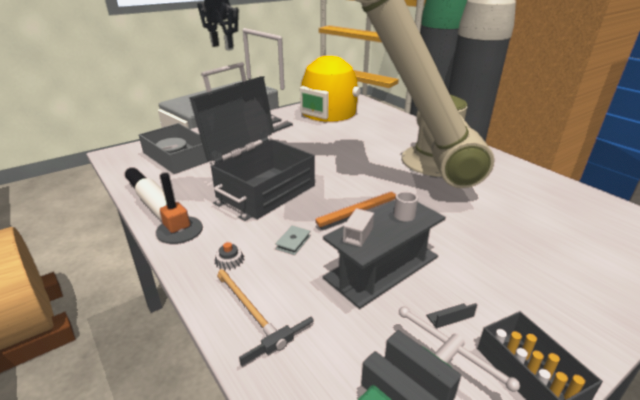

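View pics/wrist4.png

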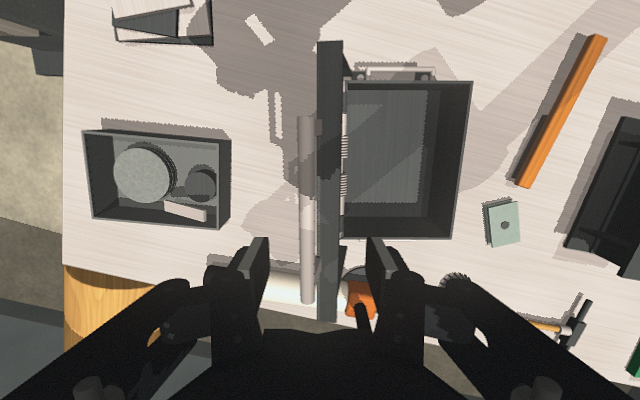

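The lid stands open on its own with the gripper clear. In the wrist view the bar runs from (306,117) to (307,303), and the bin mouth spans (344,82)-(473,82)-(455,240)-(345,237).

Run:
```python
from plan import *
np.set_printoptions(precision=4,suppress=True)
a=onz("wrist",(306,117),.338);b=onz("wrist",(307,303),.338);print("bar",a,b,(a+b)/2,np.linalg.norm(a-b))
for p in ((473,82),(455,240)): print(onz("wrist",p,.105))
print("pred bar",bar(1.75),"mouth",hinge-.093*xd)
R,p=plan([((.597,-.21,.36),106,5,.6),((.585,.288,.23),118.5,15,1.0)])
```

```text
bar [ 0.5334 -0.305   0.338 ] [ 0.67   -0.2715  0.338 ] [ 0.6017 -0.2883  0.338 ] 0.1406638357568699
[ 0.4317 -0.0994  0.105 ]
[ 0.6615 -0.0359  0.105 ]
pred bar [ 0.5989 -0.2888  0.3383] mouth [ 0.5661 -0.1583  0.109 ]
[{"hand": 0.6, "dx": 0.3, "dy": 0.6, "dz": 1.4, "ax": 0.0, "ay": -0.4, "az": 0.0}, {"hand": 0.6, "dx": 0.3, "dy": 0.6, "dz": 1.4, "ax": 0.0, "ay": -0.4, "az": 0.0}, {"hand": 0.6, "dx": 0.3, "dy": 0.6, "dz": 1.4, "ax": 0.0, "ay": -0.4, "az": 0.0}, {"hand": 0.6, "dx": 0.3, "dy": 0.6, "dz": 1.4, "ax": 0.0, "ay": -0.3, "az": 0.0}, {"hand": 0.6, "dx": 0.3, "dy": 0.6, "dz": 1.3, "ax": 0.1, "ay": -0.4, "az": 0.1}]
[{"hand": 1.0, "dx": 0.8, "dy": 0.9, "dz": 3.2, "ax": -0.0, "ay": -0.8, "az": -0.0}, {"hand": 1.0, "dx": 0.9, "dy": 0.9, "dz": 3.2, "ax": -0.0, "ay": -0.8, "az": -0.0}, {"hand": 1.0, "dx": 0.9, "dy": 0.9, "dz": 3.2, "ax": -0.0, "ay": -0.8, "az": -0.0}, {"hand": 1.0, "dx": 1.0, "dy": 0.9, "dz": 3.2, "ax": -0.0, "ay": -0.8, "az": -0.0}, {"hand": 1.0, "dx": 1.0, "dy": 0.9, "dz": 3.2, "ax": -0.0, "ay": -0.8, "az": -0.0}]
[{"hand": 1.0, "dx": 1.1, "dy": 0.9, "dz": 3.1, "ax": -0.0, "ay": -0.8, "az": -0.0}, {"hand": 1.0, "dx": 1.1, "dy": 0.8, "dz": 3.1, "ax": -0.0, "ay": -0.9, "az": -0.0}, {"hand": 1.0, "dx": 1.2, "dy": 0.9, "dz": 3.1, "ax": -0.0, "ay": -0.8, "az": -0.0}, {"hand": 1.0, "dx": 1.2, "dy": 0.8, "dz": 3.1, "ax": -0.0, "ay": -0.9, "az": -0.0}, {"hand": 1.0, "dx": 1.2, "dy": 0.9, "dz": 3.1, "ax": -0.0, "ay": -0.8, "az": -0.0}]
[{"hand": 1.0, "dx": 1.3, "dy": 0.8, "dz": 3.1, "ax": -0.0, "ay": -0.9, "az": -0.0}, {"hand": 1.0, "dx": 1.3, "dy": 0.9, "dz": 3.0, "ax": -0.0, "ay": -0.8, "az": -0.0}, {"hand": 1.0, "dx": 1.4, "dy": 0.8, "dz": 3.0, "ax": -0.0, "ay": -0.9, "az": -0.0}, {"hand": 1.0, "dx": 1.4, "dy": 0.9, "dz": 3.0, "ax": -0.0, "ay": -0.8, "az": -0.0}, {"hand": 1.0, "dx": 1.5, "dy": 0.8, "dz": 3.0, "ax": -0.0, "ay": -0.9, "az": -0.0}]
end [0.585  0.2876 0.23  ] 20
```

Request:
jog_arm([
  {"hand":0.6,"dx":0.4,"dy":0,"dz":1.4,"ax":0,"ay":-0.4,"az":0},
  {"hand":0.6,"dx":0.4,"dy":0,"dz":2.4,"ax":0,"ay":-0.4,"az":0},
  {"hand":0.6,"dx":0.4,"dy":0,"dz":3,"ax":0,"ay":-0.4,"az":0},
  {"hand":0.6,"dx":0.4,"dy":0.6,"dz":3,"ax":0,"ay":-0.4,"az":0},
  {"hand":0.6,"dx":0.4,"dy":0.8,"dz":3,"ax":0,"ay":-0.4,"az":0},
])

```text
time_s: 5.92
position: [0.5856, -0.1508, 0.3742]
tool_rot: [[0.961, -0.001, -0.277], [0.277, 0.001, 0.961], [-0.001, -1.0, 0.001]]
ft_force: [0.6, -0.6, 0.7]
grip_width: 0.0515
```

Request:
jog_arm([
  {"hand":1.0,"dx":0.9,"dy":1.0,"dz":3.2,"ax":0,"ay":-0.8,"az":0},
  {"hand":1.0,"dx":0.9,"dy":1.0,"dz":3.2,"ax":0,"ay":-0.8,"az":0},
  {"hand":1.0,"dx":0.9,"dy":1.0,"dz":3.2,"ax":0,"ay":-0.8,"az":0},
  {"hand":1.0,"dx":1.0,"dy":1.0,"dz":3.2,"ax":0,"ay":-0.8,"az":0},
  {"hand":1.0,"dx":1.0,"dy":1.0,"dz":3.2,"ax":0,"ay":-0.8,"az":0},
])

```text
time_s: 6.33
position: [0.5814, 0.0163, 0.3236]
tool_rot: [[0.939, -0.002, -0.344], [0.344, 0.0, 0.939], [-0.002, -1.0, 0.001]]
ft_force: [1.3, -0.5, 0.3]
grip_width: 0.0849
```

Run:
```python
from plan import *
print(status.observe()["position"])
R,p=plan([((.585,.28,.23),118.5,10,1.0)])
```

```text
[0.58138097 0.01627452 0.32359396]
[{"hand": 1.0, "dx": 0.9, "dy": 0.9, "dz": 2.5, "ax": -0.0, "ay": -0.8, "az": -0.0}, {"hand": 1.0, "dx": 1.0, "dy": 0.9, "dz": 2.4, "ax": -0.0, "ay": -0.8, "az": -0.0}, {"hand": 1.0, "dx": 1.0, "dy": 0.9, "dz": 2.4, "ax": -0.0, "ay": -0.8, "az": -0.0}, {"hand": 1.0, "dx": 1.0, "dy": 1.0, "dz": 2.4, "ax": -0.0, "ay": -0.9, "az": -0.0}, {"hand": 1.0, "dx": 1.1, "dy": 0.9, "dz": 2.4, "ax": -0.0, "ay": -0.8, "az": -0.0}]
[{"hand": 1.0, "dx": 1.1, "dy": 1.0, "dz": 2.4, "ax": -0.0, "ay": -0.9, "az": -0.0}, {"hand": 1.0, "dx": 1.2, "dy": 0.9, "dz": 2.4, "ax": -0.0, "ay": -0.8, "az": -0.0}, {"hand": 1.0, "dx": 1.2, "dy": 1.0, "dz": 2.4, "ax": -0.0, "ay": -0.9, "az": -0.0}, {"hand": 1.0, "dx": 1.2, "dy": 0.9, "dz": 2.3, "ax": -0.0, "ay": -0.8, "az": -0.0}, {"hand": 1.0, "dx": 1.3, "dy": 1.0, "dz": 2.3, "ax": -0.1, "ay": -0.9, "az": -0.1}]
end [0.5852 0.2797 0.2297] 10
```

Request:
jog_arm([
  {"hand":1.0,"dx":0.9,"dy":0.9,"dz":2.5,"ax":0,"ay":-0.8,"az":0},
  {"hand":1.0,"dx":1.0,"dy":0.9,"dz":2.4,"ax":0,"ay":-0.8,"az":0},
  {"hand":1.0,"dx":1.0,"dy":0.9,"dz":2.4,"ax":0,"ay":-0.8,"az":0},
  {"hand":1.0,"dx":1.0,"dy":1.0,"dz":2.4,"ax":0,"ay":-0.9,"az":0},
  {"hand":1.0,"dx":1.1,"dy":0.9,"dz":2.4,"ax":0,"ay":-0.8,"az":0},
])

```text
time_s: 6.75
position: [0.5831, 0.1468, 0.2775]
tool_rot: [[0.912, -0.002, -0.411], [0.411, -0.0, 0.912], [-0.002, -1.0, 0.001]]
ft_force: [0.7, -1.0, 0.6]
grip_width: 0.0852
```

Request:
jog_arm([
  {"hand":1.0,"dx":1.1,"dy":1.0,"dz":2.4,"ax":0,"ay":-0.9,"az":0},
  {"hand":1.0,"dx":1.2,"dy":0.9,"dz":2.4,"ax":0,"ay":-0.8,"az":0},
  {"hand":1.0,"dx":1.2,"dy":1.0,"dz":2.4,"ax":0,"ay":-0.9,"az":0},
  {"hand":1.0,"dx":1.2,"dy":0.9,"dz":2.3,"ax":0,"ay":-0.8,"az":0},
  {"hand":1.0,"dx":1.3,"dy":1.0,"dz":2.3,"ax":0,"ay":-0.9,"az":0},
])

```text
time_s: 7.17
position: [0.5855, 0.279, 0.2297]
tool_rot: [[0.879, -0.002, -0.478], [0.478, -0.0, 0.879], [-0.002, -1.0, 0.001]]
ft_force: [0.4, 0.8, -0.1]
grip_width: 0.0852
```

Run:
```python
from h import *
s=status.observe();print(s["position"],s["q"],s["ft_force"])
a=imaging.get_image("wrist");cv2.imwrite("pics/wrist5.png",a[:,:,::-1])
```

```text
[0.58550492 0.27903624 0.22967056] [ 1.50425713e+01  3.21766205e+01  5.69331184e+01  3.24482655e-03
  9.10056677e+01 -1.03495176e+02] [ 0.42350608  0.77066607 -0.06255624]
```

View pics/wrist5.png

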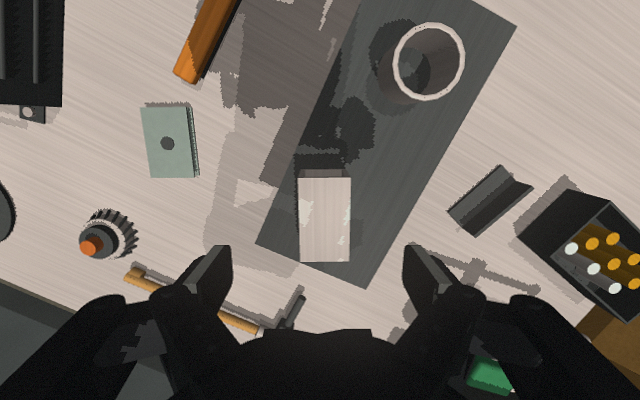

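The tube's top face lies at (298,178)-(351,177)-(351,262)-(298,262), square to the jaws. The pipe at (428,62) is well clear.

Run:
```python
from plan import *
np.set_printoptions(precision=4,suppress=True)
P=np.array([onz("wrist",p,.16) for p in ((298,178),(351,177),(351,262),(298,262))]);print(P,P.mean(0))
d=P[2]+P[3]-P[0]-P[1];print("yaw",np.degrees(np.arctan2(d[1],d[0])),"len",np.linalg.norm(d)/2,"w",np.linalg.norm(P[0]-P[1]))
c=P.mean(0)
plan([((c[0],c[1],.16),118.5,5,1.0)])
```

```text
[[0.5669 0.2579 0.16  ]
 [0.5473 0.2921 0.16  ]
 [0.6075 0.3277 0.16  ]
 [0.6281 0.2901 0.16  ]] [0.5874 0.2919 0.16  ]
yaw 29.174989792607036 len 0.06946140632876512 w 0.039468875105121086
[{"hand": 1.0, "dx": 0.1, "dy": 1.3, "dz": 0.1, "ax": -0.0, "ay": 0.1, "az": -0.1}, {"hand": 1.0, "dx": 0.2, "dy": 1.3, "dz": 0.1, "ax": -0.0, "ay": 0.0, "az": -0.0}, {"hand": 1.0, "dx": 0.1, "dy": 1.4, "dz": 0.1, "ax": -0.1, "ay": 0.1, "az": -0.1}, {"hand": 1.0, "dx": 0.2, "dy": 1.3, "dz": 0.2, "ax": -0.0, "ay": 0.0, "az": -0.0}, {"hand": 1.0, "dx": 0.1, "dy": 1.4, "dz": 0.1, "ax": -0.1, "ay": 0.1, "az": -0.1}]
end [0.5873 0.2918 0.16  ] 5
```

Request:
jog_arm([
  {"hand":1.0,"dx":0.3,"dy":2.5,"dz":0.3,"ax":0,"ay":0,"az":0},
  {"hand":1.0,"dx":0.3,"dy":2.5,"dz":0.3,"ax":0,"ay":0,"az":0},
  {"hand":1.0,"dx":0.2,"dy":2.4,"dz":0.2,"ax":0,"ay":0,"az":0},
  {"hand":1.0,"dx":0,"dy":1.8,"dz":0,"ax":0,"ay":0,"az":0},
  {"hand":1.0,"dx":0,"dy":1.0,"dz":0,"ax":0,"ay":0,"az":0},
], newtons=50)

```text
time_s: 7.63
position: [0.5879, 0.2882, 0.1257]
tool_rot: [[0.879, -0.005, -0.477], [0.477, -0.002, 0.879], [-0.006, -1.0, 0.001]]
ft_force: [-0.4, 0.0, -0.5]
grip_width: 0.0857
```

Request:
jog_arm([
  {"hand":0.3,"dx":0,"dy":0,"dz":0,"ax":0,"ay":0,"az":0},
  {"hand":0.2,"dx":0,"dy":0,"dz":0,"ax":0,"ay":0,"az":0},
  {"hand":0,"dx":0,"dy":0,"dz":0,"ax":0,"ay":0,"az":0},
  {"hand":0,"dx":0,"dy":0,"dz":0,"ax":0,"ay":0,"az":0},
  {"hand":0,"dx":0,"dy":0,"dz":0,"ax":0,"ay":0,"az":0},
], newtons=50)

```text
time_s: 8.05
position: [0.5903, 0.2887, 0.131]
tool_rot: [[0.879, 0.003, -0.477], [0.477, 0.001, 0.879], [0.003, -1.0, -0.001]]
ft_force: [-1.2, 0.2, 4.7]
grip_width: 0.0391
```

Request:
jog_arm([
  {"hand":0,"dx":0,"dy":-0.8,"dz":0,"ax":0,"ay":0,"az":0},
  {"hand":0,"dx":0,"dy":-1.8,"dz":0,"ax":0,"ay":0,"az":0},
  {"hand":0,"dx":0,"dy":-2.5,"dz":0,"ax":0,"ay":0,"az":0},
  {"hand":0,"dx":0,"dy":-3,"dz":0,"ax":0,"ay":0,"az":0},
  {"hand":0,"dx":0,"dy":-3,"dz":0,"ax":0,"ay":0,"az":0},
])

```text
time_s: 8.47
position: [0.5893, 0.2884, 0.2418]
tool_rot: [[0.879, -0.001, -0.477], [0.477, -0.0, 0.879], [-0.001, -1.0, 0.0]]
ft_force: [0.3, 0.2, -2.4]
grip_width: 0.0393
```

Run:
```python
from plan import *
s=status.observe();print(s["position"],s["ft_force"],s["grip_width"])
R,p=plan([((.567,-.153,.245),104.1,15,0)])
im=imaging.get_image("scene");cv2.imwrite("pics/scene6.png",im[:,:,::-1])
```

```text
[0.58931892 0.28840539 0.24179931] [ 0.28597049  0.19087049 -2.42526931] 0.03933589891285009
[{"hand": 0, "dx": -1.5, "dy": -0.0, "dz": -2.5, "ax": -0.0, "ay": 1.0, "az": -0.0}, {"hand": 0, "dx": -1.5, "dy": -0.0, "dz": -2.5, "ax": -0.0, "ay": 1.0, "az": -0.0}, {"hand": 0, "dx": -1.4, "dy": -0.0, "dz": -2.6, "ax": -0.0, "ay": 1.0, "az": -0.0}, {"hand": 0, "dx": -1.4, "dy": -0.0, "dz": -2.6, "ax": -0.0, "ay": 0.9, "az": -0.0}, {"hand": 0, "dx": -1.4, "dy": -0.0, "dz": -2.6, "ax": -0.0, "ay": 1.0, "az": -0.0}]
[{"hand": 0, "dx": -1.3, "dy": -0.0, "dz": -2.6, "ax": -0.0, "ay": 0.9, "az": -0.0}, {"hand": 0, "dx": -1.3, "dy": -0.0, "dz": -2.7, "ax": -0.0, "ay": 1.0, "az": -0.0}, {"hand": 0, "dx": -1.2, "dy": -0.0, "dz": -2.7, "ax": -0.0, "ay": 0.9, "az": -0.0}, {"hand": 0, "dx": -1.2, "dy": -0.0, "dz": -2.7, "ax": -0.0, "ay": 1.0, "az": -0.0}, {"hand": 0, "dx": -1.1, "dy": -0.1, "dz": -2.7, "ax": -0.0, "ay": 0.9, "az": -0.0}]
[{"hand": 0, "dx": -1.1, "dy": -0.0, "dz": -2.7, "ax": -0.0, "ay": 1.0, "az": -0.0}, {"hand": 0, "dx": -1.1, "dy": -0.1, "dz": -2.8, "ax": 0.0, "ay": 0.9, "az": -0.0}, {"hand": 0, "dx": -1.0, "dy": -0.0, "dz": -2.8, "ax": 0.0, "ay": 1.0, "az": -0.0}, {"hand": 0, "dx": -0.9, "dy": -0.1, "dz": -2.8, "ax": 0.0, "ay": 0.9, "az": -0.0}, {"hand": 0, "dx": -0.9, "dy": -0.0, "dz": -2.8, "ax": 0.0, "ay": 1.0, "az": -0.1}]
end [ 0.5675 -0.153   0.245 ] 15
```

View pics/scene6.png

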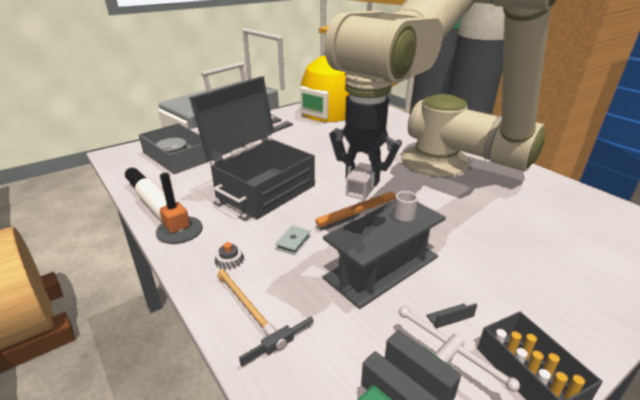

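The offcut is lifted in the jaws at (360,183), the pipe is still standing at (405,206), and the lid is open.

Request:
jog_arm([
  {"hand":0,"dx":-1.5,"dy":0,"dz":-2.5,"ax":0,"ay":1,"az":0},
  {"hand":0,"dx":-1.5,"dy":0,"dz":-2.5,"ax":0,"ay":1,"az":0},
  {"hand":0,"dx":-1.4,"dy":0,"dz":-2.6,"ax":0,"ay":1,"az":0},
  {"hand":0,"dx":-1.4,"dy":0,"dz":-2.6,"ax":0,"ay":0.9,"az":0},
  {"hand":0,"dx":-1.4,"dy":0,"dz":-2.6,"ax":0,"ay":1,"az":0},
])

```text
time_s: 8.93
position: [0.582, 0.1406, 0.2406]
tool_rot: [[0.917, 0.0, -0.399], [0.399, -0.0, 0.917], [0.0, -1.0, -0.0]]
ft_force: [0.8, -0.9, -2.2]
grip_width: 0.0392
```

Request:
jog_arm([
  {"hand":0,"dx":-1.3,"dy":0,"dz":-2.6,"ax":0,"ay":0.9,"az":0},
  {"hand":0,"dx":-1.3,"dy":0,"dz":-2.7,"ax":0,"ay":1,"az":0},
  {"hand":0,"dx":-1.2,"dy":0,"dz":-2.7,"ax":0,"ay":0.9,"az":0},
  {"hand":0,"dx":-1.2,"dy":0,"dz":-2.7,"ax":0,"ay":1,"az":0},
  {"hand":0,"dx":-1.1,"dy":0,"dz":-2.7,"ax":0,"ay":0.9,"az":0},
])

```text
time_s: 9.35
position: [0.5748, -0.0066, 0.2408]
tool_rot: [[0.946, 0.0, -0.323], [0.323, -0.0, 0.946], [0.0, -1.0, -0.0]]
ft_force: [0.3, 0.4, -1.8]
grip_width: 0.0395
```

Request:
jog_arm([
  {"hand":0,"dx":-1.1,"dy":0,"dz":-2.7,"ax":0,"ay":1,"az":0},
  {"hand":0,"dx":-1.1,"dy":0,"dz":-2.8,"ax":0,"ay":0.9,"az":0},
  {"hand":0,"dx":-1,"dy":0,"dz":-2.8,"ax":0,"ay":1,"az":0},
  {"hand":0,"dx":-0.9,"dy":0,"dz":-2.8,"ax":0,"ay":0.9,"az":0},
  {"hand":0,"dx":-0.9,"dy":0,"dz":-2.8,"ax":0,"ay":1,"az":0},
])

```text
time_s: 9.77
position: [0.5676, -0.1543, 0.2407]
tool_rot: [[0.97, 0.0, -0.242], [0.242, -0.0, 0.97], [0.0, -1.0, -0.0]]
ft_force: [0.8, 0.5, -2.4]
grip_width: 0.0391
```

Run:
```python
from h import *
s=status.observe();print(s["position"],s["q"],s["ft_force"],s["grip_width"])
a=imaging.get_image("wrist");cv2.imwrite("pics/wrist7.png",a[:,:,::-1])
```

```text
[ 0.56759256 -0.15425407  0.24071431] [-2.67274596e+01  2.53535747e+01  6.69891629e+01  3.89604108e-05
  8.76484331e+01 -1.30751441e+02] [ 0.8300031   0.51472107 -2.38124374] 0.03907744564682793
```

View pics/wrist7.png

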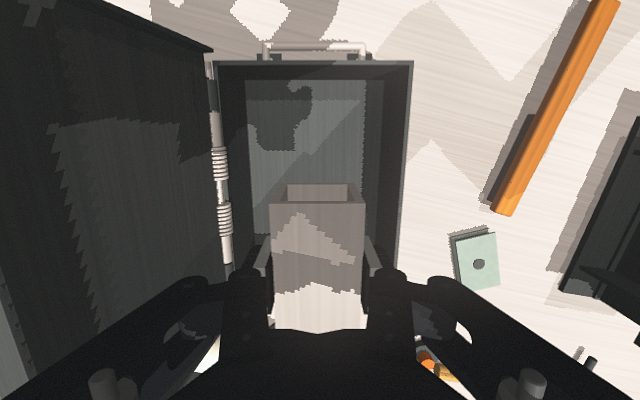

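The tube is over the middle of the mouth (bin rim at columns 215-410, tube at 270-363), clear of the lid. I'll lower it now.

Request:
jog_arm([
  {"hand":0,"dx":0,"dy":2,"dz":0,"ax":0,"ay":0,"az":0},
  {"hand":0,"dx":0,"dy":3,"dz":0,"ax":0,"ay":0,"az":0},
  {"hand":0,"dx":0,"dy":3,"dz":0,"ax":0,"ay":0,"az":0},
  {"hand":0,"dx":0,"dy":3,"dz":0,"ax":0,"ay":0,"az":0},
  {"hand":0,"dx":0,"dy":2.5,"dz":0,"ax":0,"ay":0,"az":0},
])

```text
time_s: 10.23
position: [0.5674, -0.1525, 0.1037]
tool_rot: [[0.97, -0.001, -0.243], [0.243, 0.001, 0.97], [-0.001, -1.0, 0.001]]
ft_force: [0.6, -0.5, -1.5]
grip_width: 0.0395
```

Request:
jog_arm([
  {"hand":0,"dx":0,"dy":2,"dz":0,"ax":0,"ay":0,"az":0},
  {"hand":0,"dx":0,"dy":2,"dz":0,"ax":0,"ay":0,"az":0},
  {"hand":0,"dx":0,"dy":1.7,"dz":0,"ax":0,"ay":0,"az":0},
  {"hand":0,"dx":0,"dy":1,"dz":0,"ax":0,"ay":0,"az":0},
  {"hand":0,"dx":0,"dy":0.6,"dz":0,"ax":0,"ay":0,"az":0},
])

```text
time_s: 10.65
position: [0.5677, -0.1526, 0.0314]
tool_rot: [[0.97, -0.001, -0.243], [0.243, 0.001, 0.97], [-0.001, -1.0, 0.001]]
ft_force: [-0.0, -0.0, -2.1]
grip_width: 0.0394
```

Request:
jog_arm([
  {"hand":0.65,"dx":0,"dy":0,"dz":0,"ax":0,"ay":0,"az":0},
  {"hand":0.65,"dx":0,"dy":0,"dz":0,"ax":0,"ay":0,"az":0},
  {"hand":0.65,"dx":0,"dy":0,"dz":0,"ax":0,"ay":0,"az":0},
  {"hand":0.65,"dx":0,"dy":0,"dz":0,"ax":0,"ay":0,"az":0},
  {"hand":0.65,"dx":0,"dy":0,"dz":0,"ax":0,"ay":0,"az":0},
])

```text
time_s: 11.07
position: [0.5684, -0.153, 0.0332]
tool_rot: [[0.97, 0.001, -0.243], [0.243, -0.001, 0.97], [0.001, -1.0, -0.001]]
ft_force: [-0.2, 0.3, -0.7]
grip_width: 0.0553
```

Request:
jog_arm([
  {"hand":0.65,"dx":0,"dy":-1.5,"dz":0,"ax":0,"ay":0,"az":0},
  {"hand":0.65,"dx":0,"dy":-2.5,"dz":0,"ax":0,"ay":0,"az":0},
  {"hand":0.65,"dx":0,"dy":-3.5,"dz":0,"ax":0,"ay":0,"az":0},
  {"hand":0.65,"dx":0,"dy":-3.5,"dz":0,"ax":0,"ay":0,"az":0},
  {"hand":0.65,"dx":0,"dy":-4,"dz":0,"ax":0,"ay":0,"az":0},
])

```text
time_s: 11.48
position: [0.5674, -0.1526, 0.1836]
tool_rot: [[0.97, -0.001, -0.243], [0.243, 0.001, 0.97], [-0.001, -1.0, 0.001]]
ft_force: [-0.0, -0.3, 0.4]
grip_width: 0.0552
```

Request:
jog_arm([
  {"hand":0.6,"dx":0,"dy":-4,"dz":0,"ax":0,"ay":0,"az":0},
  {"hand":0.6,"dx":0,"dy":-4,"dz":0,"ax":0,"ay":0,"az":0},
  {"hand":0.6,"dx":0,"dy":-4,"dz":0,"ax":0,"ay":0,"az":0},
  {"hand":0.6,"dx":0,"dy":-4,"dz":0,"ax":0,"ay":0,"az":0},
  {"hand":0.6,"dx":0,"dy":-4,"dz":0,"ax":0,"ay":0,"az":0},
])

```text
time_s: 11.9
position: [0.5672, -0.1524, 0.3851]
tool_rot: [[0.97, 0.001, -0.243], [0.243, -0.001, 0.97], [0.001, -1.0, -0.001]]
ft_force: [0.7, -0.4, 0.8]
grip_width: 0.0509
```

Run:
```python
from plan import *
s=status.observe();print(s["position"],s["q"],s["ft_force"],s["grip_width"])
a=imaging.get_image("wrist");cv2.imwrite("pics/wrist8.png",a[:,:,::-1])
im=imaging.get_image("scene");cv2.imwrite("pics/scene8.png",im[:,:,::-1])
```

```text
[ 0.5672331  -0.15244031  0.38509667] [-2.65814743e+01  2.30220469e+01  4.77656362e+01 -1.75220363e-03
  1.09150032e+02 -1.30659912e+02] [ 0.68443132 -0.39565513  0.81253182] 0.050902043718910134
```

View pics/wrist8.png

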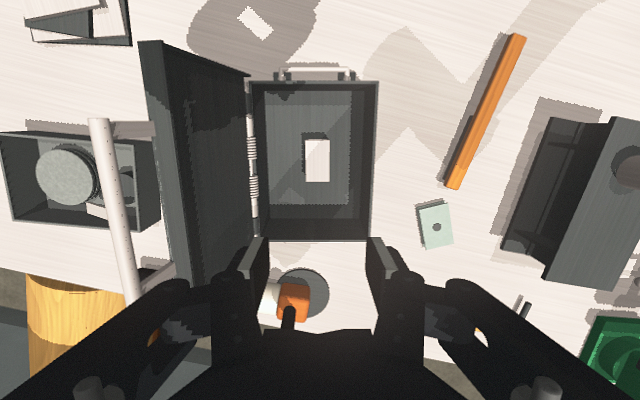

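View pics/scene8.png

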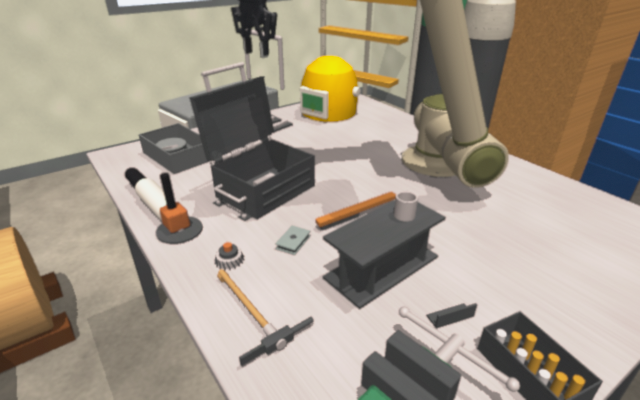

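The offcut lies in the bin at (317,160) in the wrist view, the lid still stands open, and the rest of the bench is unchanged. I'll go back to the bar.

Request:
jog_arm([
  {"hand":0.6,"dx":0,"dy":0,"dz":-2.3,"ax":0,"ay":0,"az":0},
  {"hand":0.6,"dx":0,"dy":0,"dz":-3.2,"ax":0,"ay":0,"az":0},
  {"hand":0.6,"dx":0,"dy":0,"dz":-3.4,"ax":0,"ay":0,"az":0},
  {"hand":0.6,"dx":0,"dy":0,"dz":-3.0,"ax":0,"ay":0,"az":0},
  {"hand":0.6,"dx":0,"dy":0,"dz":-2.0,"ax":0,"ay":0,"az":0},
], newtons=30)

```text
time_s: 12.42
position: [0.6017, -0.2902, 0.3815]
tool_rot: [[0.97, -0.001, -0.242], [0.242, 0.0, 0.97], [-0.001, -1.0, 0.0]]
ft_force: [-0.2, 0.1, -0.6]
grip_width: 0.0514
```

Run:
```python
from plan import *
s=status.observe();print(s["position"],s["q"],s["ft_force"],s["grip_width"])
a=imaging.get_image("wrist");cv2.imwrite("pics/wrist9.png",a[:,:,::-1])
```

```text
[ 0.60174882 -0.2902245   0.38151448] [-3.58706432e+01  3.36418661e+01  3.02683337e+01 -2.03299822e-02
  1.16139806e+02 -1.39864047e+02] [-0.20493724  0.09241652 -0.63797916] 0.05142389360760395
```

View pics/wrist9.png

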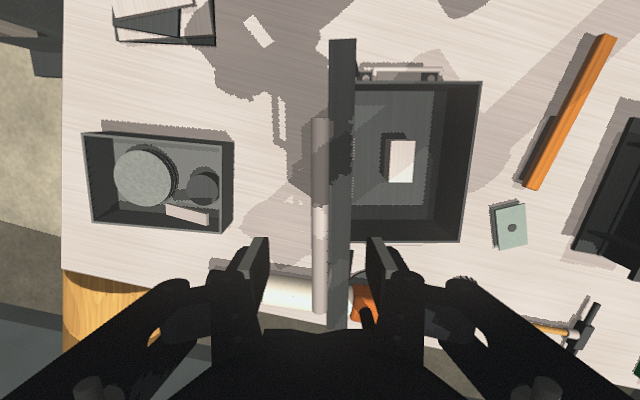

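The bar is at column 320, midway between the fingers (269 and 367). I'll descend and grip.

Request:
jog_arm([
  {"hand":0.6,"dx":0,"dy":1.5,"dz":0,"ax":0,"ay":0,"az":0},
  {"hand":0.6,"dx":0,"dy":1.6,"dz":0,"ax":0,"ay":0,"az":0},
  {"hand":0.6,"dx":0,"dy":1.4,"dz":0,"ax":0,"ay":0,"az":0},
  {"hand":0.6,"dx":0,"dy":1.0,"dz":0,"ax":0,"ay":0,"az":0},
  {"hand":0.6,"dx":0,"dy":0.7,"dz":0,"ax":0,"ay":0,"az":0},
])

```text
time_s: 12.88
position: [0.6015, -0.2874, 0.3192]
tool_rot: [[0.97, -0.001, -0.243], [0.243, 0.001, 0.97], [-0.001, -1.0, 0.001]]
ft_force: [-0.1, -0.2, -0.2]
grip_width: 0.051
```

Request:
jog_arm([
  {"hand":0,"dx":0,"dy":0,"dz":0,"ax":0,"ay":0,"az":0},
  {"hand":0,"dx":0,"dy":0,"dz":0,"ax":0,"ay":0,"az":0},
  {"hand":0,"dx":0,"dy":0,"dz":0,"ax":0,"ay":0,"az":0},
  {"hand":0,"dx":0,"dy":0,"dz":0,"ax":0,"ay":0,"az":0},
  {"hand":0,"dx":0,"dy":0,"dz":0,"ax":0,"ay":0,"az":0},
], newtons=40)

```text
time_s: 13.3
position: [0.6021, -0.2882, 0.3214]
tool_rot: [[0.97, 0.002, -0.243], [0.243, -0.002, 0.97], [0.002, -1.0, -0.002]]
ft_force: [0.8, -2.7, 2.0]
grip_width: 0.0104
```

```bash
python3 -c "
from arc import *
arc([1.75,1.71]+list(np.linspace(1.71,.91,13)[1:])+[.885,.873])"
```

```text
['dy -0.1 dz 0.9', 'dy -0.2 dz 1.6', 'dy -0.1 dz 1.5', 'dy 0.1 dz 1.6', 'dy 0.1 dz 1.5']
['dy 0.3 dz 1.5', 'dy 0.3 dz 1.6', 'dy 0.5 dz 1.4', 'dy 0.5 dz 1.5', 'dy 0.7 dz 1.4']
['dy 0.7 dz 1.4', 'dy 0.8 dz 1.3', 'dy 0.9 dz 1.3', 'dy 0.4 dz 0.4', 'dy 0.2 dz 0.2']
```

Request:
jog_arm([
  {"hand":0,"dx":0,"dy":-0.1,"dz":0.9,"ax":0,"ay":0,"az":0},
  {"hand":0,"dx":0,"dy":-0.2,"dz":1.6,"ax":0,"ay":0,"az":0},
  {"hand":0,"dx":0,"dy":-0.1,"dz":1.5,"ax":0,"ay":0,"az":0},
  {"hand":0,"dx":0,"dy":0.1,"dz":1.6,"ax":0,"ay":0,"az":0},
  {"hand":0,"dx":0,"dy":0.1,"dz":1.5,"ax":0,"ay":0,"az":0},
])

```text
time_s: 13.72
position: [0.5847, -0.2187, 0.3241]
tool_rot: [[0.97, 0.004, -0.243], [0.243, -0.003, 0.97], [0.003, -1.0, -0.004]]
ft_force: [2.3, -2.8, 1.6]
grip_width: 0.0108
```

Request:
jog_arm([
  {"hand":0,"dx":0,"dy":0.3,"dz":1.5,"ax":0,"ay":0,"az":0},
  {"hand":0,"dx":0,"dy":0.3,"dz":1.6,"ax":0,"ay":0,"az":0},
  {"hand":0,"dx":0,"dy":0.5,"dz":1.4,"ax":0,"ay":0,"az":0},
  {"hand":0,"dx":0,"dy":0.5,"dz":1.5,"ax":0,"ay":0,"az":0},
  {"hand":0,"dx":0,"dy":0.7,"dz":1.4,"ax":0,"ay":0,"az":0},
])

```text
time_s: 14.13
position: [0.5666, -0.1464, 0.3006]
tool_rot: [[0.97, 0.003, -0.243], [0.243, -0.002, 0.97], [0.002, -1.0, -0.002]]
ft_force: [1.3, 0.8, 5.4]
grip_width: 0.0104
```

Request:
jog_arm([
  {"hand":0,"dx":0,"dy":0.7,"dz":1.4,"ax":0,"ay":0,"az":0},
  {"hand":0,"dx":0,"dy":0.8,"dz":1.3,"ax":0,"ay":0,"az":0},
  {"hand":0,"dx":0,"dy":0.9,"dz":1.3,"ax":0,"ay":0,"az":0},
  {"hand":0,"dx":0,"dy":0.4,"dz":0.4,"ax":0,"ay":0,"az":0},
  {"hand":0,"dx":0,"dy":0.2,"dz":0.2,"ax":0,"ay":0,"az":0},
])

```text
time_s: 14.55
position: [0.5552, -0.1012, 0.2699]
tool_rot: [[0.97, 0.0, -0.245], [0.245, 0.001, 0.97], [0.001, -1.0, 0.001]]
ft_force: [-2.2, 4.1, 5.5]
grip_width: 0.0107
```

Request:
jog_arm([
  {"hand":0,"dx":0,"dy":0,"dz":0,"ax":0,"ay":0,"az":0},
  {"hand":0,"dx":0,"dy":0,"dz":0,"ax":0,"ay":0,"az":0},
  {"hand":0,"dx":0,"dy":0,"dz":0,"ax":0,"ay":0,"az":0},
  {"hand":0,"dx":0,"dy":0,"dz":0,"ax":0,"ay":0,"az":0},
  {"hand":0,"dx":0,"dy":0,"dz":0,"ax":0,"ay":0,"az":0},
])

```text
time_s: 14.97
position: [0.5554, -0.1021, 0.2705]
tool_rot: [[0.97, 0.001, -0.244], [0.244, 0.001, 0.97], [0.001, -1.0, 0.001]]
ft_force: [-2.1, 6.4, 7.6]
grip_width: 0.0103
```

Run:
```python
from plan import *
s=status.observe();print(s["position"],s["q"],s["ft_force"],s["grip_width"])
for n in ("wrist","scene","side"):
    a=imaging.get_image(n);cv2.imwrite(f"pics/{n}10.png",a[:,:,::-1])
g=np.array(s["position"])+.019*np.array([0,0,1])
# hinge from open-bar measurement & shut-bar
print("theta from z", np.arcsin((g[2]-.109)/.233))
h2=np.array([.6017,-.2883,.338])-.233*np.array([.1782*xd[0],.1782*xd[1],.984])
for h in (hinge,h2): v=g-h;print(h,np.arctan2(v[2],-v@xd),np.hypot(v[2],v@xd))
a=cv2.imread("pics/scene10.png")
cv2.imwrite("pics/scene10c.png",cv2.resize(a[60:230,150:340],None,fx=4,fy=3.5,interpolation=cv2.INTER_CUBIC))
```

```text
[ 0.55541594 -0.1020858   0.2705274 ] [-2.24624663e+01  2.19290066e+01  6.76324970e+01  8.27161599e-02
  9.04119510e+01 -1.26556810e+02] [-2.05584316  6.3553934   7.57631667] 0.010303886049403018
theta from z 0.8863918839960253
[ 0.5887588 -0.2484867  0.109    ] 0.8771147167838758 0.23478739742959284
[ 0.59158558 -0.24802917  0.108728  ] 0.8770536842452185 0.23515308553513098
```

View pics/scene10c.png

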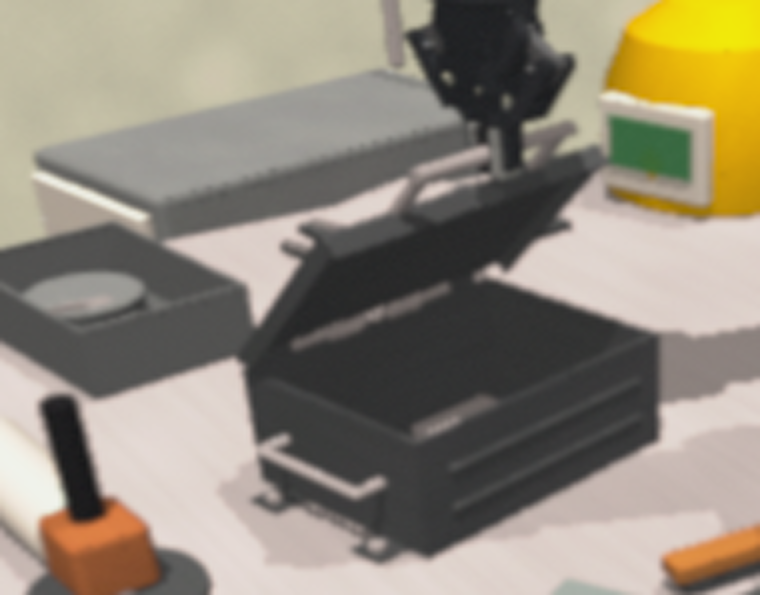

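View pics/wrist10.png

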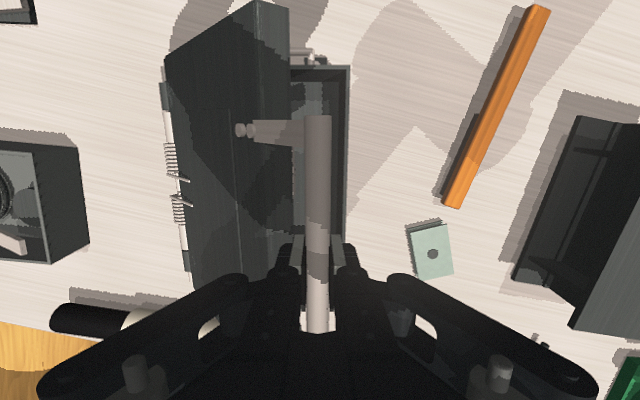

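Run:
```python
from plan import *
b=np.array([.9699,.2436,0])
for th in (.80,.87,.95):
    c=bar(th)+.0035*b
    p=proj("scene",[c-.07*b,c+.07*b]);print(th,[(round((x-150)*4),round((y-60)*3.5)) for x,y in p])
```

```text
0.8 [(580, 143), (424, 194)]
0.87 [(566, 126), (409, 175)]
0.95 [(549, 107), (391, 155)]
```

The scene camera shows the bar ends at about (575,128) and (408,180) in the crop. That fits 0.85–0.87 rad and agrees with the 0.877 rad from the arm's pose, so I'm handing in.

```bash
python3 -c "
from rig import job;print(job.close_job())"
```

```text
the job is handed in; nothing more can be done
None
```

The offcut is in the bin, and I handed the job in at about 15 s with the gripper holding the lid roughly ten degrees below its balance point.

- **Lid opened:** I swung the lid up by its bar and let go near the rear stop. The pictures showed it standing open with nothing touching it.
- **Offcut binned:** I gripped the offcut on the beam and lowered it through the mouth to about 20 mm above the floor. The wrist camera then showed it lying inside the bin. The pipe, brush, magnet and angle looked unmoved in the pictures I viewed.
- **Lid held:** I took hold of the bar again and brought it back. The arm's pose gives 0.877 rad (50°), and the bar ends in the scene picture fit 0.85–0.87 rad. The height of the grip alone gave 0.886 rad.
- **Forces:** The highest wrist force I read was about 17 N, while lifting the lid. I eased the path outward by 3 mm and it dropped. Holding at the end it was about 10 N, with the fingers stopped on the bar.
- **Small disagreements:** The fingers read 10.3–10.8 mm on the 12 mm bar. The wrist camera first placed the bar 3–5 mm nearer the hinge than the fixed cameras did, but the grips held throughout.

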